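# Fit the mouthpiece and hold the purge lever half-way

### The arm

A 7-joint arm with a two-finger parallel gripper is mounted at the origin on a cart in front of the work surface, level with it; the furniture and walls round the work are solid. World frame = base frame: x ahead of the robot, y to its left, z up, the work surface at z = 0. Lengths are in m, angles in rad, forces in N, time in s.
With the tool pointing down it reaches from about 0.4 to 0.925 m from the base axis. Payload 4.1 kg.
Tool frame: the origin (TCP) lies at the very end of the fingers, on their centre line; the grasp point (between the pads) lies 19 mm behind it (robot.grip_point_offset is the distance from the TCP to the grasp point, in m); z points along the fingers, y is the direction in which the jaws open and shut (so a half turn about z gives the same grasp; the last joint's range is limited). The gripper opens to 85 mm and grips with 20 to 120 N. Pads are 22 mm wide; open, the fingers measure 114 mm over their backs; the gripper's body (76 mm by 85 mm) begins 54 mm behind the grasp point. The pads swing forward as they close: fully open they stand 13 mm farther back than shut.
Start: joints at [-1.289, 0.398, 0.045, 1.537, -0.019, 1.207, -0.051], TCP at [0.242, 0.603, 0.231] pointing down, gripper open.
Joint ranges: [-2.82, 2.82], [-0.49, 2.23], [-1.37, 1.46], [0, 2.46], [-1.36, 4.5], [0.23, 2], [-2.94, 2.94]. Speed limits (rad/s): [2.57, 2.57, 3.14, 3.14, 3.14, 3.14, 3.14].

### API

Orientations are given as a rotation vector (axis times angle).
In Python, from cell import robot gives the robot as it stands.
- The arm moves only by the shell command python3 -m jog 'ROWS'. ROWS is a JSON object of lists of equal length, an entry for each row: "grip": the closure, from -1 (fully open) to 1 (shut); "translation": the shift along the tool's x, y, z in mm, a list of three; "rotation": the turn, a rotation vector about the tool's x, y, z in rad, a list of three. A call has 1 to 8 rows; each row is the pose to reach, as a shift and turn from the pose commanded when the call began, along the tool's axes at that moment; what a row does not reach only later rows make up. A row lasts 1/10 s, in which the tool goes at most 50 mm and 8.59 degrees, less where a joint would pass 70% of its speed; a pose out of reach is approached as far as the arm can. A call with a gripper value outside its range is refused whole. The fingers move at their own pace and stop on an object; the grip force is fixed at half the most. Time passes only in rows, so rows that repeat a pose let the fingers close. It gives the time, the measured TCP pose, the force and the opening at its end, in the units of the state.
- robot.get_obs(): the state, without advancing time (a new reading comes with each control period).
- robot.get_image(name): name is "side" or "top"; returns a dict with "image" (400x640x3 uint8, red, green, blue), "fx", "fy", "cx", "cy" (pixels), "eye" and "orientation" of the camera in the world. Camera axes: x right, y down, z forward; pixel columns grow to the right and rows downward; lengths in m; the calibration is good to about 2 mm. A picture is of the moment at which its call begins. There is no depth.
- robot.job_done(): hands the job in, once; it reports no verdict.
The state is a dict: "t": time; "q": joint angles; "qd": joint speeds; "effort": joint torques, N m; "eef_pos": TCP position; "orientation": TCP orientation; "force": force on the tool from outside, world axes, zero at the start; "wrist_torque": the same for the moment, N m; "opening": finger opening in m.
Only numpy, scipy, OpenCV 4.12 (cv2) and the standard library are available. Lean on these libraries where they do the work, as an engineer would, in place of code of your own. Each camera call takes 0.05 s, during which the arm holds its last target.

### The job

Get the breath analyser ready for the next patient: push the wide mouthpiece upright, ringed end up, onto the metal port until it sits fully home, and let go of it. Then press the analyser's spring lever down with the fingers to half of its travel, so that its pointer stands between the two ribs of the gauge, and finish while still holding it there; never press it all the way down, and leave the narrow mouthpiece standing where it is.

Things in the scene. Friction and masses are not known exactly. Their poses are not given: they have to be found in the camera images.
- analyser: the fixed white breath analyser, 140 mm deep (x), 214 mm wide (y); origin at the middle of its underside on the worktop; x points to its back, y to its left. Left part (y 0 to +105 mm): a block 58 mm high with the port on top at x +22, y +58 mm. Right part: a deck 12 mm high over which the spring lever lies along x, at y = -45 mm; the gauge stands right of the lever's tip
- port_seat (a point): centre of the round seat (38 mm across, 62 mm above the worktop) round the foot of the port; the port is an upright metal spigot 22 mm in diameter that stands 26 mm above this point, its top 4 mm tapered to 15 mm diameter; z up
- wide_mouthpiece: loose rigid white tube, open at both ends, 31 mm outer, 24.6 mm inner diameter, 60 mm tall, with a thin raised ring (34 mm across) 4 to 8 mm below its upper end, about 30 g; stands upright on the worktop; origin at the centre of its lower end, z to the ringed upper end. Goes over the port with 1.3 mm clearance all round; fully home when its lower end rests on the seat
- narrow_mouthpiece: the narrow mouthpiece: the same kind of tube, 22 mm outer and 16 mm inner diameter, 60 mm tall, does not fit the port; origin at the centre of its lower end, z to its upper end. To be left alone
- purge_lever (a joint): angle of the spring lever: 0 at rest (level, up), grows downward, 0.40 rad fully down, half-way 0.20. Its pivot pin lies along the analyser's y at x = +50 mm, 50 mm above the worktop; the lever reaches forward 90 mm from it. It springs back up when let go: pressed 70 mm from the pin it takes about 2 N to start, 6 N half-way, 10.5 N at the bottom
- lever_pad (a point): middle of the upper face of the lever's grey pad (44 mm along the lever, 42 wide, 6 thick), 70 mm in front of the pin, 53 mm above the worktop at rest, about 39 mm half-way; moves with the lever; at rest its axes are the analyser's. No wall within 32 mm to either side of it
- gauge (a point): the middle of the gap between the two black horizontal ribs on the front of the gauge, a white upright plate 16 mm wide (y), reaching 52 mm above the worktop; rib centres are 41.5 and 25 mm above the worktop, this point 33 mm. The lever's thin steel pointer is level with this point at 0.20 rad
There are look-alikes about, which are no part of the job. What is shaped like the wide_mouthpiece but pink or turquoise is not meant.

How it is judged:
On the way, in this order (a step that is already met when the one before it is completed fails the run):
1. the wide mouthpiece sits upright and fully home on the port, let go (horizontal distance between wide_mouthpiece and port_seat below 0.004 m and z of wide_mouthpiece in the frame of port_seat between -0.003 and 0.003 m and angle between the z axis of wide_mouthpiece and the z axis of port_seat, either way round below 0.1 rad and contact force between the fingers and wide_mouthpiece below 0.2 N), for 0.2 s.
2. the fingers hold the lever about half-way down (value of joint purge_lever between 0.14 and 0.26 rad and contact force between the fingers and purge_lever above 1.5 N), for 0.5 s.
At the end, for the whole second after the job is handed in: wide mouthpiece on the port untouched, lower end within 3 mm of the seat, 4 mm of its centre, 0.1 rad of upright; fingers press the lever with over 1.5 N and keep it between 0.14 and 0.26 rad (half-way 0.20); narrow mouthpiece upright within 30 mm of its start (all of step 1 and all of step 2 and distance of narrow_mouthpiece from where it was at the start of the episode below 0.03 m and angle between narrow_mouthpiece's own z axis and vertical below 0.3 rad); the arm keeps its last pose, push and grip.
It fails at once if the lever is pressed all the way down (value of joint purge_lever above 0.36 rad).
It fails at once if the narrow mouthpiece is moved or knocked over (distance of narrow_mouthpiece from where it was at the start of the episode above 0.03 m or angle between narrow_mouthpiece's own z axis and vertical above 0.3 rad).
It also fails if it takes over 56 s, if anything falls off the work surface, if the arm or the gripper's body presses on something with over 40 N, if the wrist force passes 120 N, or if a joint passes its speed limit or range.

## Working session

There is one attempt and no reset: what is moved stays moved. The work goes in short steps, Python scripts to look and compute and a shell command to move; the robot and the scene stay as the last step left them, time stands still between calls to the robot, and variables do not carry over. Pictures are saved under pics/ and viewed, and the job is handed in when it is done.

```bash
ls; mkdir -p pics
cat > h.py <<'E'
import numpy as np, cv2
from scipy.spatial.transform import Rotation as R
from cell import robot
def ori(o):
    o=np.array(o,float)
    return o if o.shape==(3,3) else (R.from_rotvec(o).as_matrix() if o.size==3 else R.from_quat(o).as_matrix())
def ray(c,u,v):
    d=ori(c['orientation'])@np.array([(u-c['cx'])/c['fx'],(v-c['cy'])/c['fy'],1]); return np.array(c['eye'],float),d
def onz(c,u,v,z):
    e,d=ray(c,u,v); return e+d*(z-e[2])/d[2]
def proj(c,p):
    q=ori(c['orientation']).T@(np.array(p)-np.array(c['eye'])); return c['fx']*q[0]/q[2]+c['cx'],c['fy']*q[1]/q[2]+c['cy']
def snap(n,tag):
    c=robot.get_image(n); cv2.imwrite(f'pics/{tag}.png',c['image'][:,:,::-1]); 
    import pickle; pickle.dump(c,open(f'pics/{tag}.pkl','wb')); return c
def load(tag):
    import pickle; return pickle.load(open(f'pics/{tag}.pkl','rb'))
def crop(tag,u0,v0,u1,v1,s):
    c=load(tag)['image'][v0:v1,u0:u1,::-1]; cv2.imwrite(f'pics/{tag}_c{u0}_{v0}.png',cv2.resize(c,None,fx=s,fy=s,interpolation=cv2.INTER_CUBIC))
E
python3 - <<'E'
from h import *
for n in('side','top'):
    c=snap(n,n+'0'); print({k:v for k,v in c.items() if k!='image'})
o=robot.get_obs();print(o)
E
```

```text
pics
{'fx': 361.5076945958308, 'fy': 361.5076945958308, 'cx': 316.3534901072406, 'cy': 194.17946739089814, 'eye': array([ 0.16373395, -0.50861283,  0.62187891]), 'orientation': array([-2.1974948 ,  0.73154928, -0.31276336])}
{'fx': 414.3975317897039, 'fy': 414.3975317897039, 'cx': 315.6149547068955, 'cy': 203.56407639105387, 'eye': array([0.33654976, 0.02163091, 1.21628092]), 'orientation': array([-2.13095135,  2.14382451, -0.18606413])}
{'t': 0.1, 'q': array([-1.28903455,  0.39912262,  0.04501246,  1.53771924, -0.01870559,
        1.2068894 , -0.05069789]), 'qd': array([ 0.00087924, -0.00286976, -0.00070098, -0.00307072, -0.00096845,
       -0.00018494,  0.00161506]), 'effort': array([ 3.22820837e-03, -4.76260400e+01,  1.37025911e+00, -2.54949439e+01,
        1.20163051e-02,  5.06712808e-03,  6.42222233e-06]), 'eef_pos': array([0.24131467, 0.60295459, 0.23037935]), 'orientation': array([-5.94242894e-01, -3.08465308e+00,  2.67513127e-03]), 'force': array([-0.51587469, -0.77205082, -0.03412948]), 'wrist_torque': array([ 0.01133314, -0.01403161, -0.00413819]), 'opening': 0.08529092048007574}
```

View pics/side0.png

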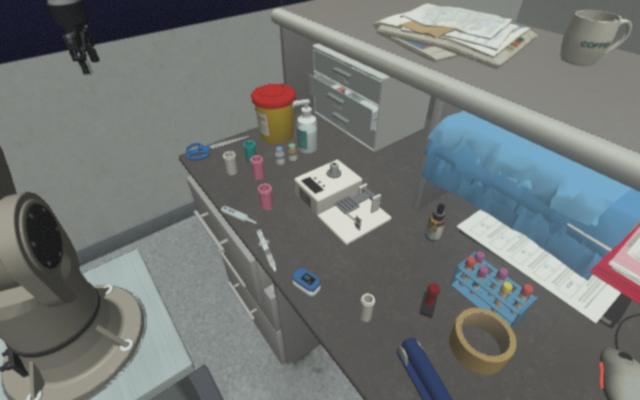

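View pics/top0.png

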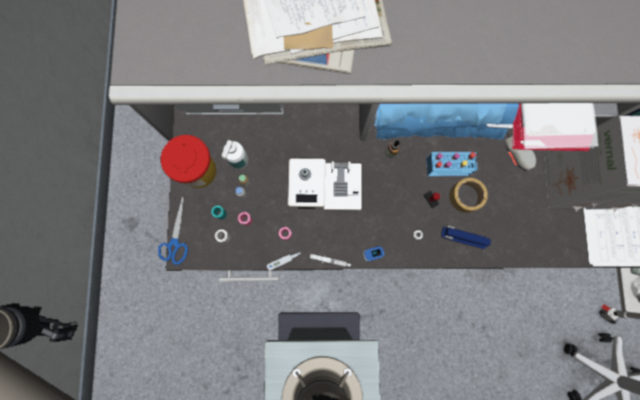

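White tube candidates: A at top (221,236) / side (230,162), and B at top (418,235) / side (367,307). The look-alikes are pink at top (285,233) and (244,217), and turquoise at top (218,212). A looks wider, so I'll check it in crops.

Run:
```python
from h import *
crop('top0',190,150,450,270,3)
crop('side0',180,120,400,330,3)
c=load('top0'); s=load('side0')
for n,u,v in(('A',221,236),('B',418,235),('p',285,233),('p2',244,217),('t',218,212)):
    print(n,onz(c,u,v,.06).round(3))
for n,u,v in(('A',230,155),('B',367,296)): print(n,onz(s,u,v,.06).round(3))
im=c['image'].astype(int); 
for n,(u,v) in dict(A=(221,236),B=(418,235)).items():
    w=im[v-10:v+11,u-10:u+11].min(2); m=(w>140).astype(np.uint8); y,x=np.nonzero(m); print(n,m.sum(),x.min()+u-10,x.max()+u-10,y.min()+v-10,y.max()+v-10)
```

```text
A [0.441 0.278 0.06 ]
B [ 0.441 -0.273  0.06 ]
p [0.448 0.099 0.06 ]
p2 [0.494 0.215 0.06 ]
t [0.509 0.288 0.06 ]
A [0.445 0.273 0.06 ]
B [ 0.445 -0.268  0.06 ]
A 95 215 227 229 241
B 55 414 422 230 238
```

View pics/top0_c190_150.png

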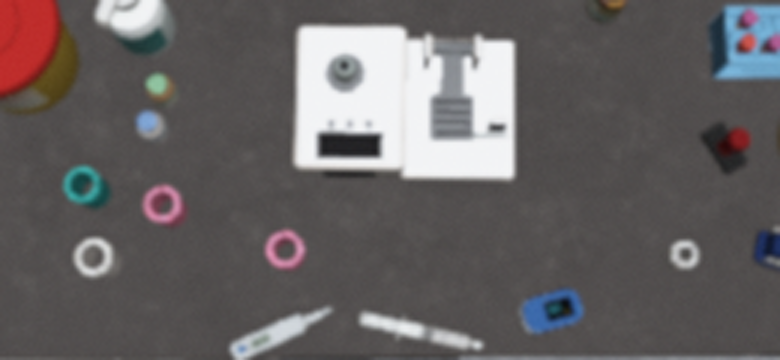

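View pics/side0_c180_120.png

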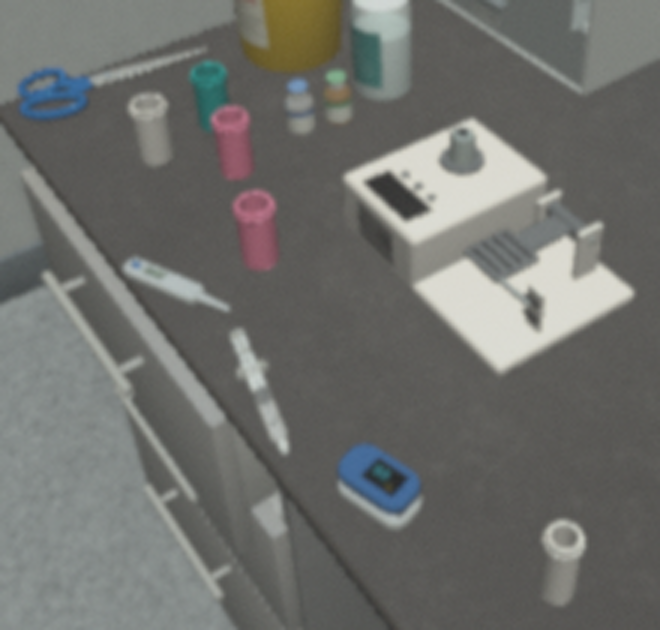

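Crops: tube A at top (221,236) / side (230,162) is white, wide and ringed, so it is the wide mouthpiece. B at (418,235) is the narrow one. The port is at top crop (345,70), which is about full (305,173). Next I'll measure precisely.

```bash
cat >> h.py <<'E'
def tri(c1,p1,c2,p2):
    e1,d1=ray(c1,*p1); e2,d2=ray(c2,*p2)
    t=np.linalg.lstsq(np.stack([d1,-d2],1),e2-e1,rcond=None)[0]
    a,b=e1+d1*t[0],e2+d2*t[1]; return (a+b)/2,np.linalg.norm(a-b)
def plan(pos,yaw):
    """tool down, tool y axis at angle yaw from world y (ccw)"""
    o=robot.get_obs(); R0=R.from_rotvec(o['orientation']); best=None
    for k in(0,np.pi):
        a=yaw+k; y=np.array([-np.sin(a),np.cos(a),0]); z=np.array([0,0,-1.]); x=np.cross(y,z)
        r=(R0.inv()*R.from_matrix(np.stack([x,y,z],1))).as_rotvec()
        if best is None or np.linalg.norm(r)<np.linalg.norm(best): best=r
    print('trans mm',(R0.inv().apply(np.array(pos)-o['eef_pos'])*1000).round(1),'rot',best.round(3),'deg',np.degrees(np.linalg.norm(best)).round(1))
E
python3 - <<'E'
from h import *
c=load('top0'); s=load('side0')
im=c['image']; mn=im.astype(int).min(2)
m=np.zeros(mn.shape,np.uint8); m[226:246,211:232]=(mn[226:246,211:232]>110)
cs,_=cv2.findContours(m,cv2.RETR_EXTERNAL,cv2.CHAIN_APPROX_NONE); k=max(cs,key=cv2.contourArea)
print('A top',cv2.minEnclosingCircle(k),cv2.fitEllipse(k))
(u,v),r=cv2.minEnclosingCircle(k)
print(onz(c,u,v,.06), r*2/ c['fx']*(1.216-.06))
# analyser white mask
m=((mn>150)).astype(np.uint8); cs,_=cv2.findContours(m[150:220,270:380],cv2.RETR_EXTERNAL,cv2.CHAIN_APPROX_NONE)
k=max(cs,key=cv2.contourArea)+np.array([270,150]); print(cv2.contourArea(k)); ap=cv2.approxPolyDP(k,2,True)[:,0]; print(ap.tolist())
for p in ap: print(p,onz(c,*p,.058).round(4),onz(c,*p,.012).round(4))
crop('top0',280,150,370,220,8); crop('side0',285,150,400,250,6); crop('side0',215,140,260,185,12)
E
```

```text
A top ((220.90322875976562, 235.3790283203125), 7.0910797119140625) ((220.76512145996094, 235.34359741210938), (13.194100379943848, 13.48682689666748), 55.76619338989258)
[0.44277442 0.27789766 0.06      ] 0.039562437119594465
2980.0
[[289, 160], [289, 205], [360, 209], [359, 163], [348, 162], [348, 168], [343, 170], [347, 195], [335, 196], [333, 183], [337, 180], [337, 169], [333, 162], [326, 163], [324, 159]]
[289 160] [0.6595 0.089  0.058 ] [0.6723 0.0917 0.012 ]
[289 205] [0.5279 0.0885 0.058 ] [0.5355 0.0911 0.012 ]
[360 209] [ 0.5154 -0.1124  0.058 ] [ 0.5225 -0.1177  0.012 ]
[359 163] [ 0.6496 -0.1128  0.058 ] [ 0.662  -0.1181  0.012 ]
[348 162] [ 0.6527 -0.0811  0.058 ] [ 0.6653 -0.0852  0.012 ]
[348 168] [ 0.6349 -0.0808  0.058 ] [ 0.6468 -0.0848  0.012 ]
[343 170] [ 0.6291 -0.0663  0.058 ] [ 0.6407 -0.0698  0.012 ]
[347 195] [ 0.5559 -0.0764  0.058 ] [ 0.5646 -0.0803  0.012 ]
[335 196] [ 0.5532 -0.0422  0.058 ] [ 0.5618 -0.0447  0.012 ]
[333 183] [ 0.591 -0.037  0.058] [ 0.6011 -0.0393  0.012 ]
[337 180] [ 0.5997 -0.0486  0.058 ] [ 0.6102 -0.0514  0.012 ]
[337 169] [ 0.6321 -0.0491  0.058 ] [ 0.6439 -0.0519  0.012 ]
[333 162] [ 0.6529 -0.0378  0.058 ] [ 0.6655 -0.0402  0.012 ]
[326 163] [ 0.6501 -0.0176  0.058 ] [ 0.6625 -0.0192  0.012 ]
[324 159] [ 0.662 -0.012  0.058] [ 0.6749 -0.0133  0.012 ]
```

```bash
ls pics
```

```text
side0.pkl
side0.png
side0_c180_120.png
side0_c215_140.png
side0_c285_150.png
top0.pkl
top0.png
top0_c190_150.png
top0_c280_150.png
```

View pics/top0_c280_150.png

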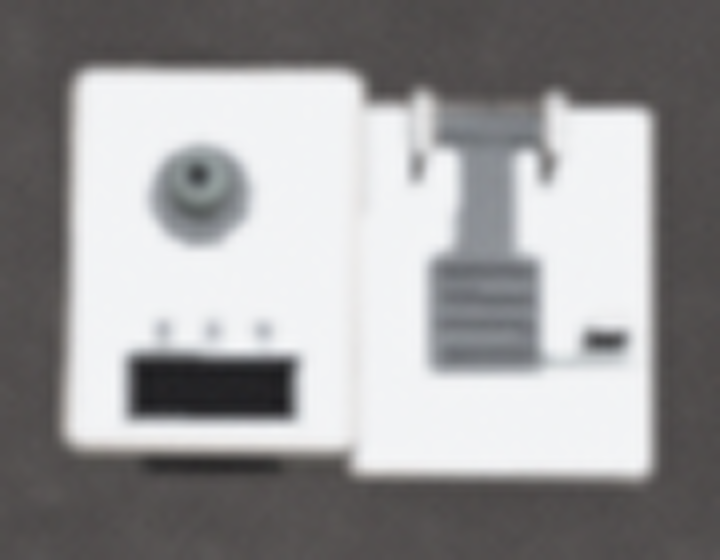

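View pics/side0_c285_150.png

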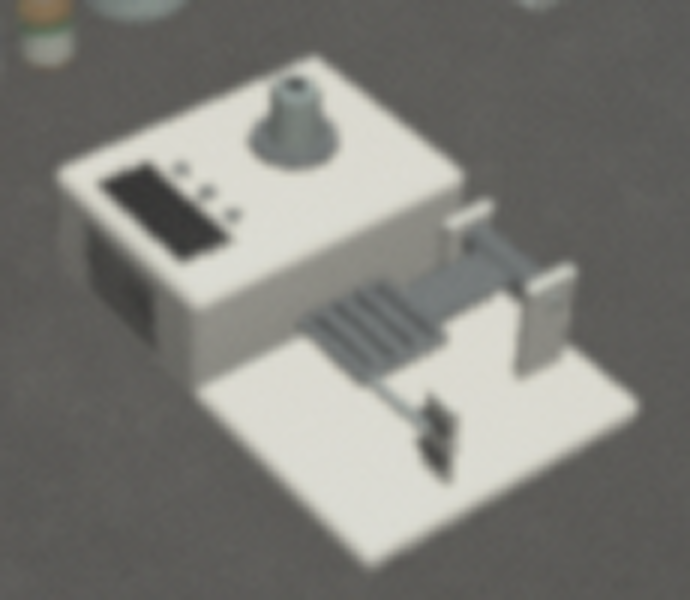

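View pics/side0_c215_140.png

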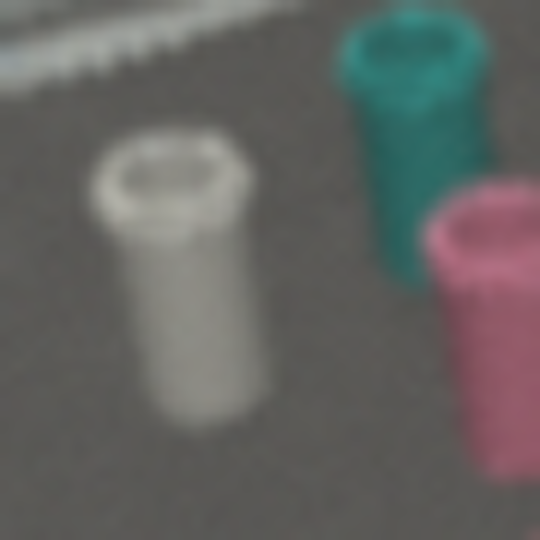

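Run:
```python
from h import *
c=load('top0'); s=load('side0')
print('seat top',onz(c,304.7,173.8,.062),'porttop top',onz(c,304.3,171.4,.088))
print('porttop side',onz(s,333.9,163.9,.088),'seat side',onz(s,333.6,172.7,.062))
print('port tri',tri(c,(304.3,171.4),s,(333.9,163.9)))
print('A tri',tri(c,(220.85,235.4),s,(229.2,154.3)),'side',onz(s,229.2,154.3,.06))
print('pad',onz(c,340.3,188.8,.053))
print('pad side',onz(s,285+372/6-.4,150+332/6-.4,.053))
from h import plan
plan((.443,.277,.16),0)
```

```text
seat top [0.61744476 0.04376157 0.062     ] porttop top [0.61801463 0.04436683 0.088     ]
porttop side [0.61789063 0.04371829 0.088     ] seat side [0.61655442 0.04242262 0.062     ]
port tri (array([0.61825082, 0.04432363, 0.0874459 ]), np.float64(0.00021945292607687263))
A tri (array([0.44382698, 0.27760946, 0.06021012]), np.float64(0.002388431381759059)) side [0.44506857 0.27753507 0.06      ]
pad [ 0.57500709 -0.05795001  0.053     ]
pad side [ 0.57305479 -0.06022111  0.053     ]
trans mm [-308.3 -227.6   70.8] rot [-0.002 -0.    -0.381] deg 21.8
```

```bash
python3 -m jog '{"grip":[-1,-1,-1,-1,-1,-1,-1,-1],"translation":[[-44,-32,10],[-88,-65,20],[-132,-98,30],[-176,-130,40],[-220,-163,50],[-264,-195,60],[-308,-228,70],[-308,-228,70]],"rotation":[[0,0,-0.055],[0,0,-0.11],[0,0,-0.165],[0,0,-0.22],[0,0,-0.275],[0,0,-0.33],[0,0,-0.381],[0,0,-0.381]]}'
python3 - <<'E'
from h import *
plan((.4435,.2775,.016),0)
snap('side','s1');snap('top','t1'); crop('s1',130,60,330,220,4)
E
```

```text
t: 0.9
eef_pos: [0.4438, 0.2739, 0.1606]
orientation: [-0.002, -3.141, 0.002]
force: [1.1, 1.0, -0.3]
opening: 0.0855
trans mm [  0.2   3.8 144.6] rot [-0.001 -0.    -0.001] deg 0.1
```

View pics/s1_c130_60.png

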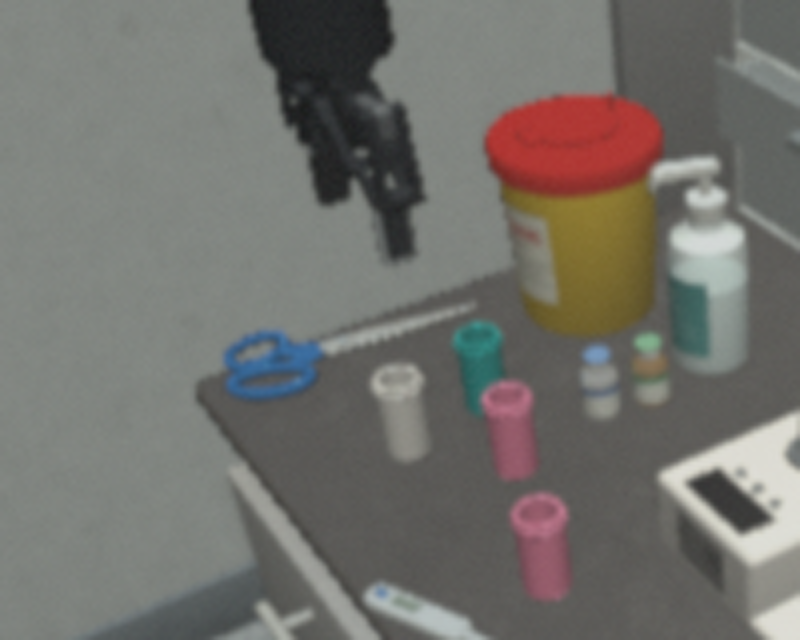

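View pics/t1.png

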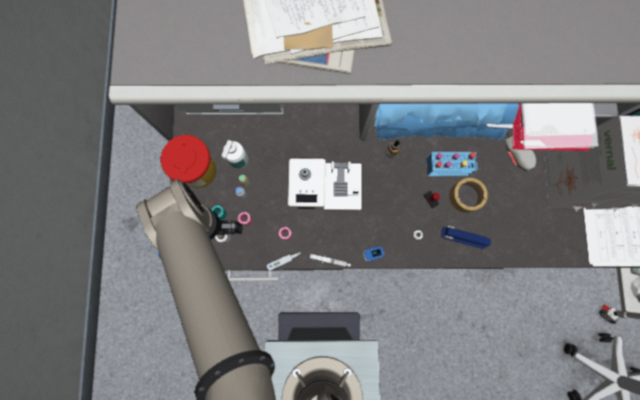

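```bash
python3 -m jog '{"grip":[-1,-1,-1,-1,-1,-1,-1],"translation":[[0,3.8,20],[0,3.8,45],[0,3.8,70],[0,3.8,95],[0,3.8,120],[0,3.8,144],[0,3.8,144]],"rotation":[[0,0,0],[0,0,0],[0,0,0],[0,0,0],[0,0,0],[0,0,0],[0,0,0]]}'
python3 - <<'E'
from h import *
snap('side','s2'); crop('s2',130,60,330,220,4)
E
```

```text
t: 1.7
eef_pos: [0.4398, 0.2802, 0.0144]
orientation: [0.002, -3.136, 0.006]
force: [-1.0, 0.4, 0.1]
opening: 0.0857
```

View pics/s2_c130_60.png

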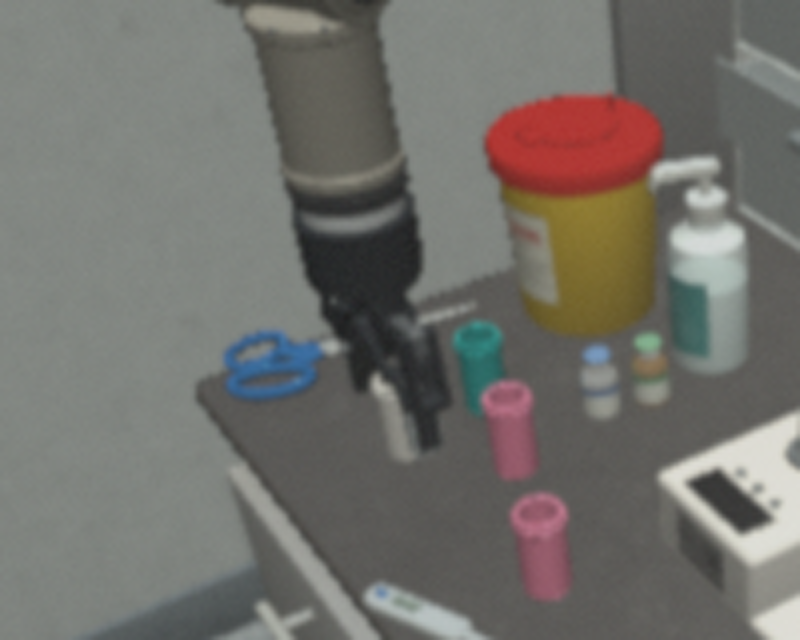

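The jaws straddle the white tube at crop (400,420). I'll settle, then close.

```bash
python3 -m jog '{"grip":[-1,-1],"translation":[[0,0,0],[0,0,0]],"rotation":[[0,0,0],[0,0,0]]}'; python3 -c "
from h import *
plan((.4437,.2775,.016),0)"
```

```text
t: 1.95
eef_pos: [0.4437, 0.2821, 0.0187]
orientation: [-0.001, 3.139, 0.003]
force: [-0.3, -0.7, -0.9]
opening: 0.0854
trans mm [ 0.  -4.6  2.7] rot [0.002 0.002 0.   ] deg 0.2
```

```bash
python3 -m jog '{"grip":[-1,-1,0,0.3,1,1,1,1],"translation":[[0,-4,2],[0,-4,2],[0,-4,2],[0,-4,2],[0,-4,2],[0,-4,2],[0,-4,2],[0,-4,2]],"rotation":[[0,0,0],[0,0,0],[0,0,0],[0,0,0],[0,0,0],[0,0,0],[0,0,0],[0,0,0]]}';python3 -m jog '{"grip":[1,1,1],"translation":[[0,0,0],[0,0,0],[0,0,0]],"rotation":[[0,0,0],[0,0,0],[0,0,0]]}'
```

```text
t: 2.75
eef_pos: [0.4431, 0.2774, 0.0156]
orientation: [-0.0, 3.141, 0.001]
force: [-0.2, -0.1, 2.0]
opening: 0.032
t: 3.05
eef_pos: [0.4431, 0.2774, 0.0156]
orientation: [-0.0, 3.141, 0.001]
force: [-0.0, 0.4, 4.0]
opening: 0.0322
```

```bash
python3 - <<'E'
from h import *
c=load('top0'); s=load('side0')
print('shelf end',tri(c,(113,94),s,(277,15)))
print('bin lid',tri(c,(187,157),s,(274,93)))
for z in(.2,.3,.4,.5,.6): print(z,onz(c,320,100,z).round(3))
plan((.4431,.2774,.17),0); plan((.6178,.0438,.17),0)
E
python3 -m jog '{"grip":[1,1,1,1,1,1,1],"translation":[[0,0,-10],[0,0,-30],[0,0,-60],[0,0,-95],[0,0,-130],[0,0,-154],[0,0,-154]],"rotation":[[0,0,0],[0,0,0],[0,0,0],[0,0,0],[0,0,0],[0,0,0],[0,0,0]]}'; python3 -m jog '{"grip":[1,1],"translation":[[0,0,0],[0,0,0]],"rotation":[[0,0,0],[0,0,0]]}';  python3 - <<'E'
from h import *
snap('side','s3'); crop('s3',130,60,330,220,4); plan((.6178,.0438,.17),0)
E
```

```text
shelf end (array([0.74724472, 0.48027652, 0.31352548]), np.float64(9.237535899368118e-06))
bin lid (array([0.64355198, 0.35531247, 0.14760432]), np.float64(0.0011024129460203765))
0.2 [0.78  0.001 0.2  ]
0.3 [0.737 0.003 0.3  ]
0.4 [0.693 0.005 0.4  ]
0.5 [0.649 0.007 0.5  ]
0.6 [0.606 0.009 0.6  ]
trans mm [-1.000e-01  1.000e-01 -1.544e+02] rot [0.001 0.001 0.   ] deg 0.1
trans mm [-174.7 -233.6 -154.4] rot [0.001 0.001 0.   ] deg 0.1
t: 3.75
eef_pos: [0.4447, 0.2783, 0.1732]
orientation: [0.0, 3.136, 0.007]
force: [-0.2, 0.5, -0.3]
opening: 0.032
t: 3.95
eef_pos: [0.4417, 0.2764, 0.168]
orientation: [0.0, -3.139, 0.003]
force: [1.2, 0.5, 0.1]
opening: 0.0318
trans mm [-176.  -232.6   -2.2] rot [-0.002 -0.003  0.   ] deg 0.2
```

View pics/s3_c130_60.png

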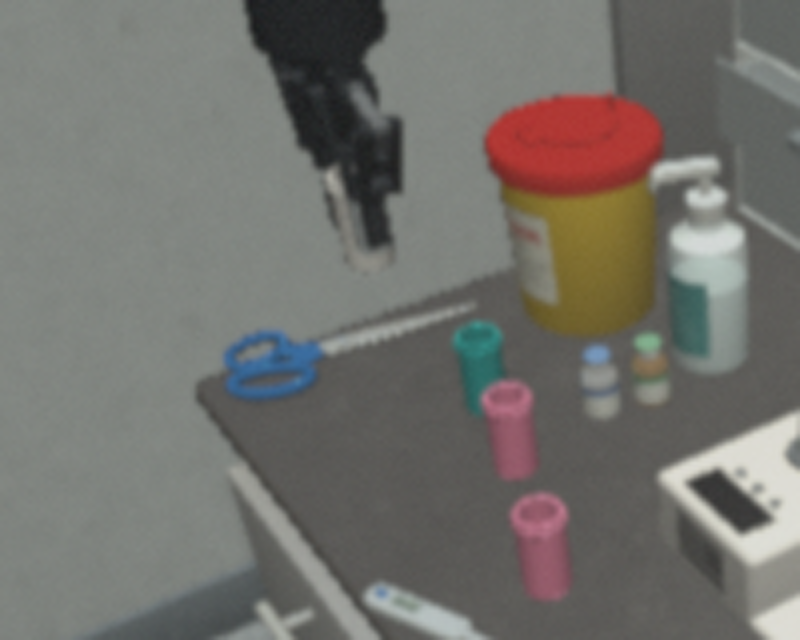

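Tube is held at crop (365,230). Shelf edge is at about x 0.74, z 0.31, which leaves clearance. Moving above the port.

```bash
python3 -m jog '{"grip":[1,1,1,1,1,1,1,1],"translation":[[-12,-16,0],[-37,-50,0],[-65,-86,0],[-94,-124,0],[-122,-162,0],[-150,-198,0],[-168,-224,0],[-175,-233,-2]],"rotation":[[0,0,0],[0,0,0],[0,0,0],[0,0,0],[0,0,0],[0,0,0],[0,0,0],[0,0,0]]}'; python3 -m jog '{"grip":[1,1,1],"translation":[[0,0,0],[0,0,0],[0,0,0]],"rotation":[[0,0,0],[0,0,0],[0,0,0]]}';  python3 - <<'E'
from h import *
snap('side','s4'); snap('top','t4'); plan((.6178,.0438,.12),0)
E
```

```text
t: 4.8
eef_pos: [0.6183, 0.0391, 0.1696]
orientation: [-0.009, -3.139, 0.005]
force: [-0.1, -0.2, -0.1]
opening: 0.0318
t: 5.1
eef_pos: [0.6167, 0.0469, 0.1708]
orientation: [0.006, -3.14, -0.002]
force: [-0.6, 0.4, -1.1]
opening: 0.0322
trans mm [-0.7 -2.6 51.2] rot [ 0.001 -0.001  0.003] deg 0.2
```

View pics/s4.png

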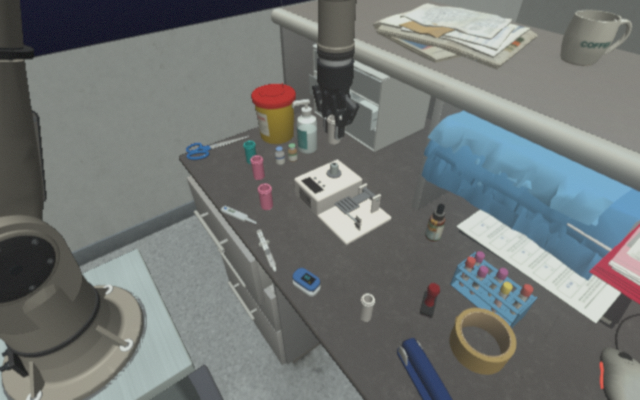

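View pics/t4.png

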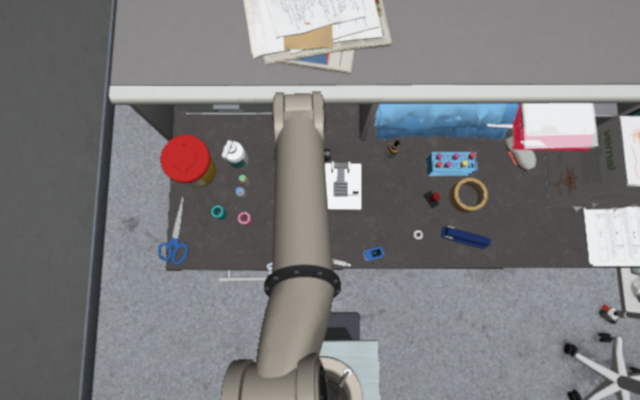

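```bash
python3 -m jog '{"grip":[1,1,1,1,1,1],"translation":[[-0.5,-2.5,10],[-0.5,-2.5,25],[-0.5,-2.5,40],[-0.5,-2.5,50],[-0.5,-2.5,55],[-0.5,-2.5,55]],"rotation":[[0,0,0],[0,0,0],[0,0,0],[0,0,0],[0,0,0],[0,0,0]]}'; python3 -m jog '{"grip":[1,1,1,1],"translation":[[0,0,0],[0,0,0],[0,0,0],[0,0,0]],"rotation":[[0,0,0],[0,0,0],[0,0,0],[0,0,0]]}';  python3 - <<'E'
from h import *
snap('side','s5'); plan((.6178,.0438,.1055),0); crop('s5',285,100,385,190,8)
s=load('s5'); 
for p in((.6178,.0438,.088),(.6178,.0438,.0996)): print(((np.array(proj(s,p))-[285,100]+.5)*8).round())
E
```

```text
t: 5.8
eef_pos: [0.6176, 0.0416, 0.115]
orientation: [0.0, -3.14, 0.0]
force: [-0.2, -0.3, 0.6]
opening: 0.032
t: 6.2
eef_pos: [0.6187, 0.0418, 0.1168]
orientation: [-0.0, 3.141, 0.001]
force: [-0.3, 0.6, 0.7]
opening: 0.0322
trans mm [ 0.8  2.  11.2] rot [0.    0.001 0.   ] deg 0.0
[395. 515.]
[396. 485.]
```

View pics/s5_c285_100.png

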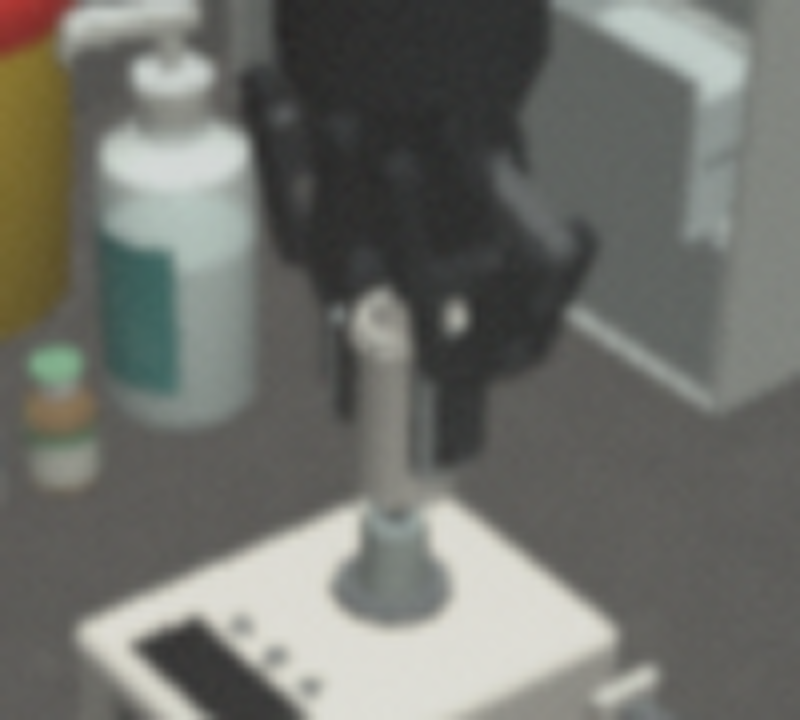

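Run:
```python
from h import *
c=load('s5'); s=c
b=np.array([.6178,.0438,.1])
for d in((.01,0,0),(0,.01,0),(0,0,.01)): print(d,(np.array(proj(s,b+d))-proj(s,b)).round(2))
im=c['image'][135:170,320:352].astype(int)
for r in range(0,35): print(135+r,' '.join('%3d'%x for x in im[r].mean(1)))
cv2.imwrite('pics/s5z.png',cv2.resize(c['image'][130:170,315:355,::-1],None,fx=14,fy=14,interpolation=cv2.INTER_NEAREST))
```

```text
(0.01, 0, 0) [ 3.2  -1.47]
(0, 0.01, 0) [-2.55 -1.92]
(0, 0, 0.01) [ 0.08 -3.36]
135  90  91  89  78  59  50  47  48  53  58  60  68  75  76  57  50  51  53  54  55  56  57  57  56  51  50  50  49  47  50  48  49
136  93  92  89  83  66  54  49  48  51  60  81 108 124 112  76  53  51  52  52  54  57  62  63  54  52  49  48  49  48  47  48  50
137  93  92  91  86  75  58  57  63  62  85 122 145 153 136 104  75  56  51  55  59  69  90  90  67  49  48  49  51  47  48  47  52
138  92  91  90  89  81  72  81  96  83 114 157 153 142 136 124 101  65  51  52  59  88 124 129  83  50  48  48  48  48  47  47  53
139  92  90  91  89  86  78  99 112 100 134 172 149 134 134 134 118  75  51  53  60  97 144 153  99  53  49  48  49  48  50  47  50
140  91  90  92  89  86  79  87  91  99 143 170 160 146 143 139 123  81  51  49  61  94 137 144  93  52  48  52  47  47  49  48  48
141  92  92  91  89  85  77  77  70  94 135 158 169 166 161 151 131  86  54  51  55  81 105  99  68  50  49  46  50  47  48  48  49
142  90  91  90  90  86  78  78  65  84 122 144 157 167 167 159 139  94  57  49  57  61  71  62
[... 2900 characters left out ...]
 203 179 149 119  99  94  92  92  94  94
165 105 116 133 157 178 199 210 213 214 195 145 139 145 138 131 136 151 159 181 210 215 216 215 208 191 158 125 103  95  92  92  95
166 143 166 181 202 210 214 216 216 214 192 137 125 140 146 148 145 146 145 169 208 216 216 216 215 212 196 167 134 106  96  94  92
167 192 207 212 214 216 216 216 216 214 190 131 110 125 134 137 137 134 133 164 206 217 216 216 216 215 214 201 173 139 113  97  92
168 214 216 217 217 217 218 215 215 207 178 123 106 115 122 127 127 127 128 153 198 213 217 217 215 217 217 214 204 182 153 121 101
169 218 217 216 217 218 216 214 203 182 147 111 105 114 121 125 126 123 122 138 174 201 213 216 217 216 216 217 215 210 193 163 128
```

View pics/s5z.png

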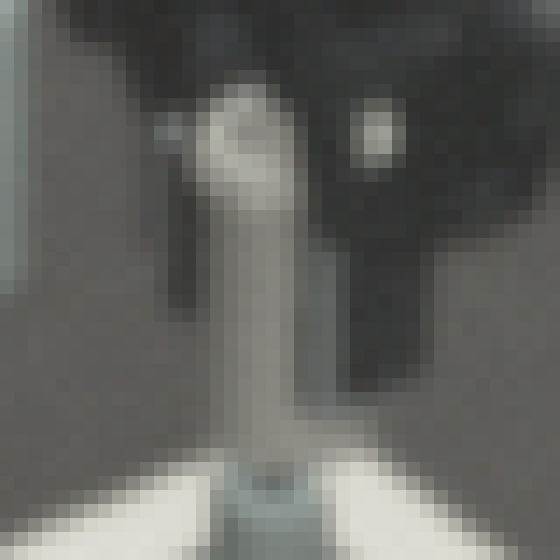

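Side view: tube bottom centre is at column ~335.4 and the port axis is at 334.0, so the tube is about 3 mm off toward +x/-y. Correcting and lowering slightly.

```bash
python3 -m jog '{"grip":[1,1,1,1,1],"translation":[[1,1,2],[2.2,2,6],[2.2,2,8],[2.2,2,8],[2.2,2,8]],"rotation":[[0,0,0],[0,0,0],[0,0,0],[0,0,0],[0,0,0]]}';  python3 - <<'E'
from h import *
c=snap('side','s6'); print(robot.get_obs()['eef_pos'],robot.get_obs()['force'])
im=c['image'][135:172,320:352].astype(int)
for r in range(13,37): print(135+r,' '.join('%3d'%x for x in im[r].mean(1)))
cv2.imwrite('pics/s6z.png',cv2.resize(c['image'][130:175,312:357,::-1],None,fx=13,fy=13,interpolation=cv2.INTER_NEAREST))
E
```

```text
t: 6.75
eef_pos: [0.6161, 0.0437, 0.1082]
orientation: [0.0, -3.141, 0.0]
force: [-0.4, -0.0, -0.0]
opening: 0.0322
[0.61623053 0.04367504 0.10830772] [0.51364226 0.26509264 0.86270817]
148  91  92  88  86  79  76  62  64  84 104 119 127 133 140 126  86  57  53  52  53  52  52  51  51  49  53  56  58  60  61  67  79
149  91  92  91  88  80  76  60  64  84 102 109 116 126 130 121  91  64  55  53  53  52  52  50  50  50  56  62  66  72  76  82  90
150  92  92  91  89  83  78  60  61  83 102 112 120 126 126 112  95  74  66  54  52  52  52  52  50  57  64  72  81  87  90  92  92
151  91  92  91  89  85  79  61  63  83 102 113 122 127 124 111  89  86  81  61  51  51  52  51  55  64  79  88  91  92  93  93  95
152  91  93  92  91  87  80  63  63  84 102 114 122 126 126 109  91  95  90  65  52  55  54  55  59  75  88  92  92  93  93  93  93
153  93  91  92  90  86  77  60  66  85 103 114 122 128 126 108  92  94  86  63  52  55  56  61  63  79  91  93  92  92  91  94  93
154  92  92  92  89  86  78  64  66  87 103 115 124 127 125 110  95  93  88  65  53  55  57  55  67  80  94  94  92  90  9
[... 1553 characters left out ...]
 216 215 211 198 167 132 104  96  94  93
167 192 206 211 215 217 215 217 216 214 191 132 111 123 126 128 133 132 135 164 207 215 216 216 217 216 212 201 173 140 113  96  93
168 214 216 216 217 217 216 217 214 208 178 123 105 115 120 124 127 127 127 156 197 213 216 216 217 216 216 215 204 179 152 123 101
169 217 217 217 217 217 217 214 203 182 145 110 105 114 121 125 125 122 122 137 174 200 214 217 216 216 217 216 215 209 194 163 127
170 216 217 216 217 217 215 207 178 144 117 101 104 115 121 123 125 120 116 120 143 175 205 215 217 217 217 218 218 216 212 198 168
171 216 218 217 217 216 213 193 153 124 110 100 106 115 121 124 125 119 115 116 126 153 190 213 217 217 216 217 217 217 216 213 202
```

View pics/s6z.png

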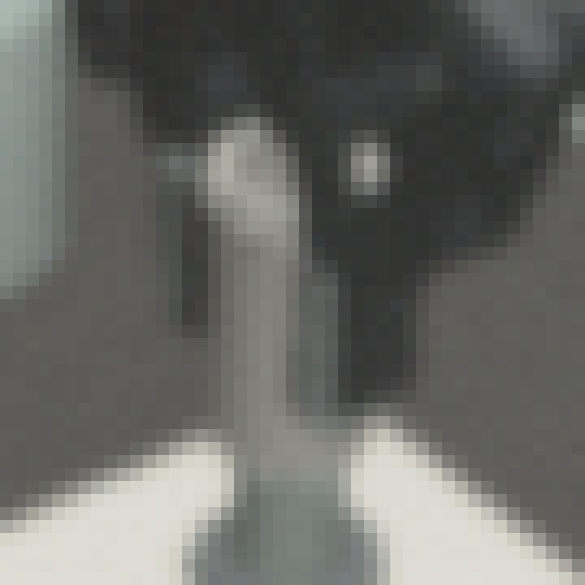

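Tube at row 163 now spans 328.2–339.6, centre 333.9, against port 334.0: aligned. Descending with force checks.

```bash
python3 -m jog '{"grip":[1,1,1,1,1],"translation":[[0,0,3],[0,0,6],[0,0,9],[0,0,12],[0,0,12]],"rotation":[[0,0,0],[0,0,0],[0,0,0],[0,0,0],[0,0,0]]}'; python3 -c "
from h import *
o=robot.get_obs();print(o['wrist_torque'],o['force']);snap('side','s7');crop('s7',285,110,385,190,8)"
```

```text
t: 7.3
eef_pos: [0.6164, 0.0441, 0.0959]
orientation: [-0.001, 3.141, 0.001]
force: [2.3, 1.2, -0.9]
opening: 0.0319
[ 0.15859143 -0.25664416  0.06577079] [ 2.28655886  1.22641859 -0.8676774 ]
```

View pics/s7_c285_110.png

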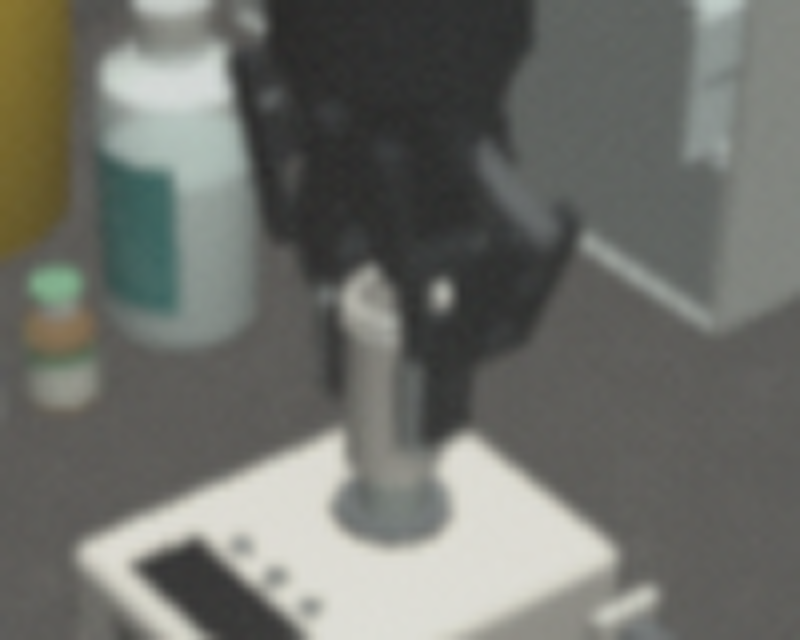

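The tube is over the spigot. The lateral push is +x/+y, so I'll ease that way and keep lowering.

```bash
python3 -m jog '{"grip":[1,1,1,1,1,1],"translation":[[-0.8,0.3,2],[-0.8,0.3,5],[-0.8,0.3,9],[-0.8,0.3,13],[-0.8,0.3,15],[-0.8,0.3,15]],"rotation":[[0,0,0],[0,0,0],[0,0,0],[0,0,0],[0,0,0],[0,0,0]]}'; python3 -c "
from h import *
o=robot.get_obs();print(o['wrist_torque'],o['force'])"
```

```text
t: 7.95
eef_pos: [0.6167, 0.0441, 0.0808]
orientation: [0.001, -3.141, -0.0]
force: [-0.1, -0.4, -0.5]
opening: 0.0318
[ 0.04847165 -0.07933028  0.02754783] [-0.10552775 -0.39077382 -0.4947997 ]
```

```bash
python3 -m jog '{"grip":[1,1,1,1,1],"translation":[[0,0,1.5],[0,0,3],[0,0,4],[0,0,4],[0,0,4]],"rotation":[[0,0,0],[0,0,0],[0,0,0],[0,0,0],[0,0,0]]}'; python3 -c "
from h import *
o=robot.get_obs();print(o['wrist_torque'],o['force'],o['eef_pos'])"
```

```text
t: 8.45
eef_pos: [0.617, 0.0439, 0.0777]
orientation: [-0.0, 3.141, 0.0]
force: [-1.0, -1.1, 2.3]
opening: 0.0317
[-0.03675099  0.23035859  0.06834981] [-0.96720291 -1.086136    2.34700109] [0.61697893 0.0439348  0.07767585]
```

```bash
python3 -m jog '{"grip":[1,1,1],"translation":[[0,0,1],[0,0,1.5],[0,0,1.5]],"rotation":[[0,0,0],[0,0,0],[0,0,0]]}'; python3 -c "
from h import *
o=robot.get_obs();print(o['wrist_torque'],o['force'],o['eef_pos'])"
```

```text
t: 8.75
eef_pos: [0.617, 0.0439, 0.0776]
orientation: [0.0, -3.142, -0.001]
force: [-4.5, 0.1, 11.8]
opening: 0.032
[-0.03720126  0.91038404  0.02051329] [-4.45683522  0.0852827  11.77510912] [0.61697798 0.04393609 0.07759366]
```

Seated: force rises to 12 N with no further travel. Releasing.

```bash
python3 -m jog '{"grip":[0.5,0,-0.5,-1,-1,-1,-1,-1],"translation":[[0,0,0],[0,0,0],[0,0,0],[0,0,0],[0,0,0],[0,0,0],[0,0,0],[0,0,0]],"rotation":[[0,0,0],[0,0,0],[0,0,0],[0,0,0],[0,0,0],[0,0,0],[0,0,0],[0,0,0]]}'; python3 -m jog '{"grip":[-1,-1,-1,-1,-1],"translation":[[0,0,-10],[0,0,-30],[0,0,-55],[0,0,-80],[0,0,-85]],"rotation":[[0,0,0],[0,0,0],[0,0,0],[0,0,0],[0,0,0]]}'; python3 -c "
from h import *
snap('side','s8');crop('s8',285,110,385,190,8);plan((.574,-.059,.16),0)"
```

```text
t: 9.55
eef_pos: [0.6169, 0.044, 0.0757]
orientation: [0.001, -3.142, -0.0]
force: [-0.3, 0.3, 0.3]
opening: 0.0852
t: 10.05
eef_pos: [0.6194, 0.044, 0.1649]
orientation: [-0.0, 3.135, 0.002]
force: [0.5, -0.2, 1.2]
opening: 0.0854
trans mm [  44.8 -103.     3.7] rot [0.001 0.006 0.   ] deg 0.3
```

View pics/s8_c285_110.png

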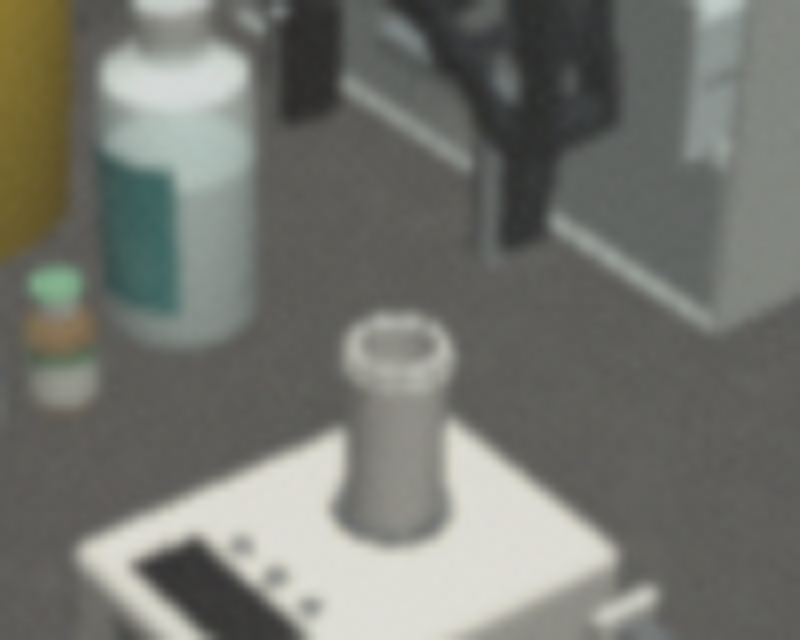

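The mouthpiece is upright and home on the seat, crop (398,430). Moving over the lever pad with fingers closed.

```bash
python3 -m jog '{"grip":[-1,-1,0,1,1,1,1,1],"translation":[[10,-25,0],[20,-50,0],[32,-76,0],[45,-103,0],[45,-103,0],[45,-103,0],[45,-103,0],[45,-103,0]],"rotation":[[0,0,0],[0,0,0],[0,0,0],[0,0,0],[0,0,0],[0,0,0],[0,0,0],[0,0,0]]}'; python3 -c "
from h import *
plan((.574,-.059,.062),0)"
```

```text
t: 10.9
eef_pos: [0.5723, -0.0574, 0.1604]
orientation: [0.004, -3.141, -0.001]
force: [0.9, 1.0, 0.0]
opening: 0.0002
trans mm [-1.7 -1.6 98.4] rot [ 0.001 -0.     0.003] deg 0.2
```

```bash
python3 -m jog '{"grip":[1,1,1,1,1,1,1],"translation":[[0,-1.5,20],[0,-1.5,45],[0,-1.5,70],[0,-1.5,88],[0,-1.5,95],[0,-1.5,95],[0,-1.5,95]],"rotation":[[0,0,0],[0,0,0],[0,0,0],[0,0,0],[0,0,0],[0,0,0],[0,0,0]]}'; python3 -c "
from h import *
plan((.574,-.059,.053),0);snap('side','s9');crop('s9',285,130,400,225,6)"
```

```text
t: 11.6
eef_pos: [0.5728, -0.0602, 0.0665]
orientation: [-0.001, 3.14, 0.0]
force: [-0.1, 0.4, 0.1]
opening: 0.0001
trans mm [-1.1  1.2 13.5] rot [0.    0.001 0.001] deg 0.1
```

View pics/s9_c285_130.png

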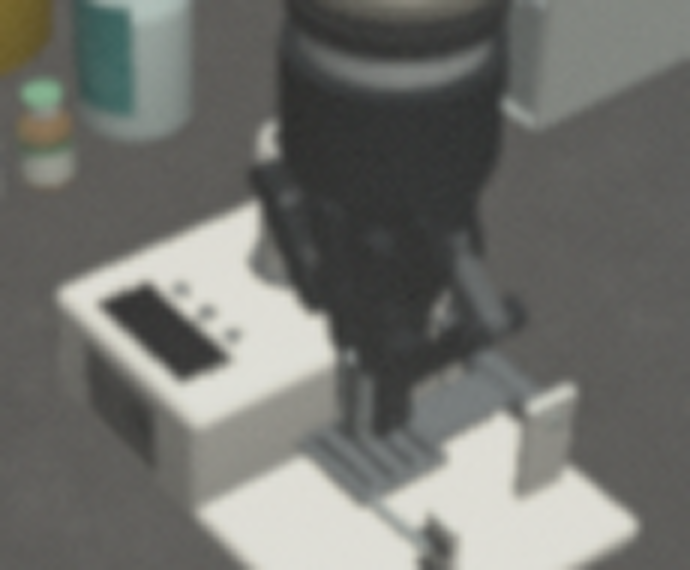

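```bash
python3 -m jog '{"grip":[1,1,1,1,1,1],"translation":[[-1,1,5],[-1,1,9],[-1,1,13],[-1,1,17],[-1,1,20],[-1,1,20]],"rotation":[[0,0,0],[0,0,0],[0,0,0],[0,0,0],[0,0,0],[0,0,0]]}'; python3 -m jog '{"grip":[1,1],"translation":[[0,0,0],[0,0,0]],"rotation":[[0,0,0],[0,0,0]]}'
```

```text
t: 12.25
eef_pos: [0.5733, -0.0594, 0.0459]
orientation: [-0.0, 3.141, 0.0]
force: [-0.2, 0.2, 4.4]
opening: 0.0001
t: 12.45
eef_pos: [0.5732, -0.0594, 0.0461]
orientation: [-0.001, 3.141, 0.0]
force: [-0.1, 1.0, 4.9]
opening: 0.0001
```

```bash
python3 -m jog '{"grip":[1,1,1,1,1],"translation":[[0,0,2],[0,0,4],[0,0,5.5],[0,0,5.5],[0,0,5.5]],"rotation":[[0,0,0],[0,0,0],[0,0,0],[0,0,0],[0,0,0]]}'; python3 -c "
from h import *
o=robot.get_obs();print(o['force'],o['eef_pos'])
snap('side','s10');crop('s10',325,190,385,240,12)
s=load('s10')
T=np.array([.596,-.0145,0]) # analyser origin approx
for z in(.0415,.033,.025): pass
"
```

```text
t: 12.95
eef_pos: [0.5737, -0.0594, 0.0409]
orientation: [-0.001, 3.14, 0.0]
force: [-1.3, 1.1, 5.9]
opening: -0.0002
[-1.27691863  1.12075356  5.90968994] [ 0.57374542 -0.05940395  0.04094502]
```

View pics/s10_c325_190.png

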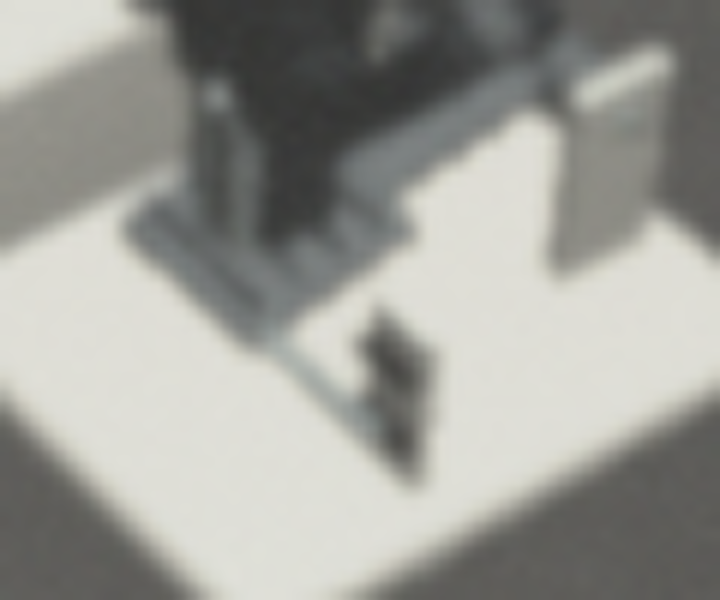

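Run:
```python
from h import *
s=load('s10'); s0=load('side0')
def L(th,sx,dy,h):  # lever point sx ahead of pin, h above axis
    return (.644-sx*np.cos(th)-h*np.sin(th), -.059+dy, .05+h*np.cos(th)-sx*np.sin(th))
for nm,dy in(('R',-.021),('L',.021)):
  for th in(0,.1,.15,.2,.25,.3):
    print(nm,th,'front',((np.array(proj(s,L(th,.092,dy,.003)))-[325,190]+.5)*12).round(), 'frontbottom',((np.array(proj(s,L(th,.092,dy,-.003)))-[325,190]+.5)*12).round())
crop('side0',325,190,385,240,12)
```

```text
R 0 front [247. 290.] frontbottom [246. 313.]
R 0.1 front [246. 325.] frontbottom [247. 346.]
R 0.15 front [246. 341.] frontbottom [249. 361.]
R 0.2 front [248. 356.] frontbottom [252. 375.]
R 0.25 front [251. 371.] frontbottom [255. 389.]
R 0.3 front [254. 385.] frontbottom [260. 402.]
L 0 front [106. 168.] frontbottom [106. 190.]
L 0.1 front [106. 202.] frontbottom [108. 223.]
L 0.15 front [107. 218.] frontbottom [110. 238.]
L 0.2 front [110. 234.] frontbottom [114. 253.]
L 0.25 front [113. 249.] frontbottom [118. 267.]
L 0.3 front [117. 262.] frontbottom [123. 279.]
```

View pics/side0_c325_190.png

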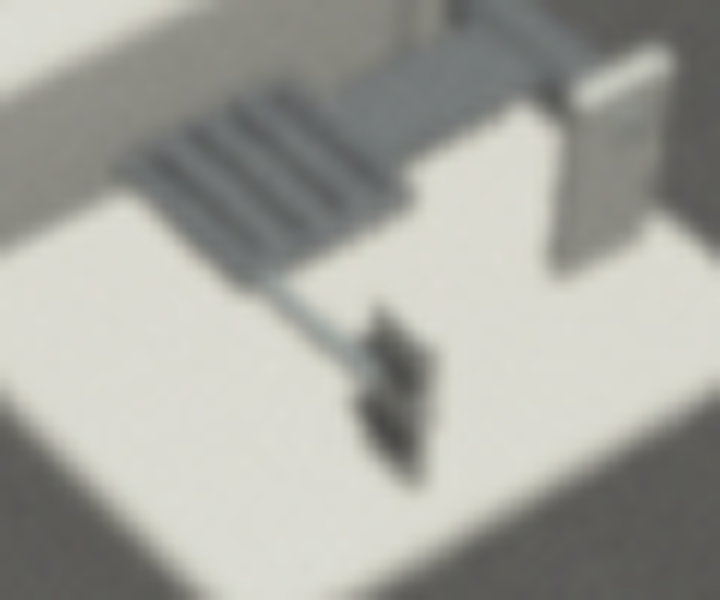

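The pad's front corner dropped 62 px in the crop, from (248,290) to (258,352). The lever model gives 62 px for 0.20 rad. The force of 5.9 N and the tip height agree. I'll hold and check that it is stable.

```bash
python3 -m jog '{"grip":[1,1,1,1,1,1,1,1],"translation":[[0,0,0],[0,0,0],[0,0,0],[0,0,0],[0,0,0],[0,0,0],[0,0,0],[0,0,0]],"rotation":[[0,0,0],[0,0,0],[0,0,0],[0,0,0],[0,0,0],[0,0,0],[0,0,0],[0,0,0]]}'; python3 -c "
from h import *
snap('side','s11');crop('s11',280,90,400,240,4)"
```

```text
t: 13.8
eef_pos: [0.5737, -0.0594, 0.041]
orientation: [-0.0, 3.14, 0.0]
force: [-1.1, 0.5, 6.2]
opening: 0.0004
```

View pics/s11.png

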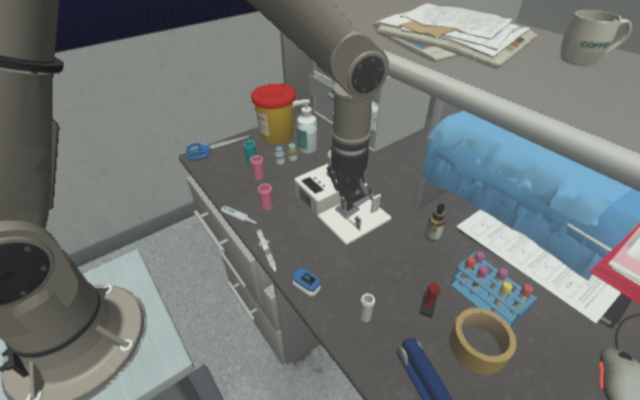

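View pics/s11_c280_90.png

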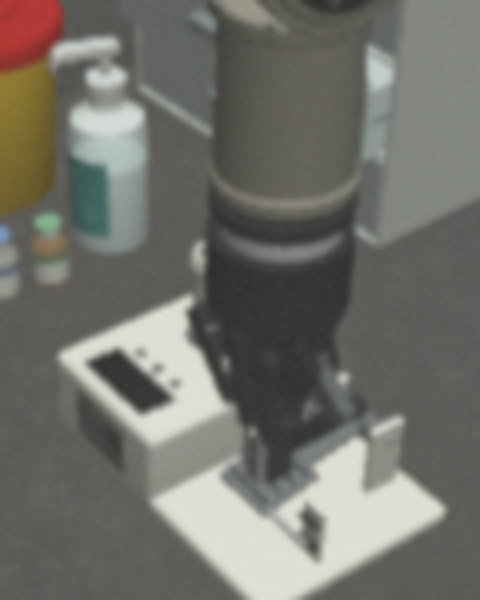

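The lever is held steady at about 6 N. The mouthpiece's ring is visible behind the gripper, crop (200,255), and the narrow tube is unmoved at (367,307).

```bash
python3 -c "
from h import *
print(robot.job_done())"
```

```text
the job is handed in; nothing more can be done
None
```

I pushed the wide mouthpiece, ringed end up, onto the port and let go of it. I then pressed the lever half-way with the closed fingers, handed the job in while holding it there, and got no verdict back.

- **Mouthpiece:** the insertion force rose to about 12 N with no further travel, at the height where it should sit home. After release, the side picture showed it upright on the seat. At the end the gripper partly hid it, so the last picture only shows its ring still in place.
- **Lever:** I estimate about 0.20 rad. The pad's front corner moved as the 0.20 rad lever model predicts. The force was a steady 6 N, and the fingertip height gives 0.17–0.21 rad. In the side picture the pointer looks closer to the lower rib. I put that down to the oblique view and did not check it separately.
- **Narrow mouthpiece:** it stood at its starting pixel in the last picture.

The robot clock read 13.8 s of the allowed 56 s at the last move before handing in.

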